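# Catch the curing-box lid on a finger and lower it shut

## Task

The lid of the white curing box on the repair bench stands open. With a finger behind it, tip the lid forward over the box, catch it from below on the outside of the fingers as it falls, and lower it gently until it is fully shut, with no bang. Do not pinch the lid, do not strike or force it, and leave the screen in the box and the things around the box where they are.

Things in the scene. Friction and masses are not known exactly. Their poses are not given: they have to be found in the camera images.
- curing_box: Fixed white open-topped box, 120 (x) x 200 (y) x 90 mm high, walls 6 mm. Origin: centre of its underside, on the bench (z = 0). Its -x side is the front (black panel, timer knob standing out 12 mm) and faces half to the robot, half to its right (box yaw 0.55 to 1.25 rad); the lid is hinged on its rear (+x) top edge.
- lid (a joint): Lid angle in rad: 0 shut (level on the rim), 1.57 upright, 1.85 leaning back on its stop; starts at 1.62 to 1.8. Hinge friction (0.055 N m) holds it within 0.2 rad of upright; tipped forward below about 1.3 it falls to the front, slowly at first, and from 1.2 bangs shut in some 2 to 4 s (0.7 to 1 rad/s) unless caught. Lid 0.31 to 0.4 kg, 1.4 to 2 N at its edge when level.
- lid_hinge (a point): Middle of the hinge axis: on the box's rear top edge, 60 mm behind the box's centre (its +x) and 90.5 mm above the bench. The axis runs along the box's y. Axes as the box's. The lid's underside contains the axis.
- lid_edge (a point): Middle of the lid's free edge, on its underside, 150 mm from the hinge axis. Turns with the lid: -x points from hinge to edge, z out of its outer face. The lid is a flat plate 150 x 200 x 8 mm, square-edged; shut, it overhangs the front of the box by 30 mm over its whole width, so a finger can stay under the overhang until it is down.
- lid_liner: Inner half of the lid, a 4 mm aluminium plate (150 x 200 mm): the lid's underside. Origin on the hinge axis, axes as lid_edge.
- lid_shell: Outer half of the lid, a 4 mm white plate with a small amber window, on top of the liner and of the same outline. Origin on the hinge axis, axes as lid_edge. A finger on this and one on the liner at once is a pinch.
- screen_center (a point): Centre of a loose dark phone screen, 68 x 110 x 8 mm, lying on the floor of the curing box. Leave alone.
- phone_center (a point): Centre of a loose phone, 75 x 150 x 9 mm, lying on the mat on the -y side of the box (its own y). Leave alone.
- driver_grip (a point): Handle of a loose screwdriver 150 mm long, lying on the mat on the +y side of the box (its own y). Leave alone.
- jar_center (a point): Centre of a small clear loose jar with black cap, 48 mm across and 55 mm high, standing on the +y side of the box (its own y). Leave alone.

How it is judged (in metres and radians):
On the way, in this order (a step that is already met when the one before it is completed fails the run):
1. the lid is tipped forward past upright (below 1.4 rad) (value of joint lid below 1.4 rad), for 0.05 s.
2. the falling lid is caught: between 0.8 and 0.15 rad it rests on the fingers, sinking slower than 0.3 rad/s (value of joint lid between 0.15 and 0.8 rad and contact force between the fingers and lid_liner above 0.3 N and velocity of joint lid above -0.3 rad/s), for 0.15 s.
At the end, for the whole second after the job is handed in: The lid is shut (joint below 0.02 rad) and at rest; the screen, phone, screwdriver and jar are within 25 mm of where they were (value of joint lid below 0.02 rad and velocity of joint lid between -0.05 and 0.05 rad/s and distance of each of screen_center, phone_center, driver_grip, jar_center from where it was at the start of the episode below 0.025 m); the robot touches nothing.
It fails at once if the lid bangs shut: it closes faster than 0.45 rad/s between 0.12 and 0.04 rad (value of joint lid between 0.04 and 0.12 rad and velocity of joint lid below -0.45 rad/s).
It fails at once if the lid is pinched: fingers press its outer and inner face at once (contact force between the fingers and lid_liner above 0.5 N and contact force between the fingers and lid_shell above 0.5 N).
It fails at once if the lid is pressed harder than 30 N (contact force between any of the arm, the fingers and lid_liner above 30 N or contact force between any of the arm, the fingers and lid_shell above 30 N).
It fails at once if a bystander (screen, phone, screwdriver, jar) is moved by more than 25 mm (distance of any of screen_center, phone_center, driver_grip, jar_center from where it was at the start of the episode above 0.025 m).
It also fails if it takes over 48 s, if anything falls off the work surface, if the arm or the gripper's body presses on something with over 40 N, if the wrist force passes 120 N, or if a joint passes its speed limit or range.

## Robot

A 6-joint arm with a two-finger parallel gripper is mounted at the origin on the work surface. World frame = base frame: x ahead of the robot, y to its left, z up, the work surface at z = 0. Lengths are in mm, angles in rad, forces in N, time in s.
With the tool pointing down it reaches from about 350 to 925 mm from the base axis. Payload 6.4 kg.
Tool frame: the origin (TCP) lies between the finger pads; the fingertips stand manip.tcp_to_tips ahead of it and the grasp point (between the pads) lies 5 mm behind it (manip.tcp_to_tips is the distance from the TCP to the fingertips, in mm); z points along the fingers, y is the line along which they close (so a half turn about z gives the same grasp; the last joint's range is limited). The gripper opens to 85 mm and grips with 20 to 120 N. Pads are 22 mm wide; open, the fingers measure 114 mm over their backs; the gripper's body (76 mm by 85 mm) begins 54 mm behind the grasp point. The pads swing forward as they close: fully open they stand 13 mm farther back than shut.
Start: joints at [0.999, 0.245, 1.558, -0, 1.339, -0.174], TCP at [251.803, 599.258, 245.29] pointing down, gripper open.
Joint ranges: [-3.13, 3.13], [-1.02, 2.26], [0.13, 2.54], [-0.95, 4.09], [0.21, 2.88], [-2.74, 2.74]. Speed limits (rad/s): [2.57, 2.57, 3.14, 3.14, 3.14, 3.14].

## Interface

Orientations are given as a unit quaternion [w, x, y, z].
In Python, from plant import manip gives the robot as it stands.
- The arm moves only by the tool step_arm, never from a script. Its argument "deltas" is a list of rows, each a list of 3 entries, a list of its own where there are three numbers: the turn, a rotation vector about the tool's x, y, z in degrees, then the shift along the tool's x, y, z in mm, then the gripper's target within -1 to 1 (fully open at 1, half-way at 0, shut at -1). In form: [[[rx, ry, rz], [tx, ty, tz], jaw], ...]. A call has 1 to 8 rows; each row shifts and turns the commanded pose from where the row before left it, along the tool's axes as they then stand; what a row does not reach is not made up. A row lasts 1/10 s, in which the tool goes at most 50 mm and 8.59 degrees, less where a joint would pass 70% of its speed; a pose out of reach is approached as far as the arm can. A call is refused whole if a number of a shift passes 50 or a number of a turn 8.59, either way. A call with a gripper value outside its range is refused whole. The fingers move at their own pace and stop on an object; the grip force is fixed at half the most. Time passes only in rows, so rows that do not move let the fingers close. It gives the time, the measured TCP pose, the force, the opening and the grip force at its end, in the units of the state.
- manip.get_state(): the state, without advancing time (a new reading comes with each control period).
- manip.read_camera(name): name is "side" or "top" or "wrist"; returns a dict with "pixels" (384x512x3 uint8, blue, green, red), "mtx" (3x3 intrinsics, pixels), "xyz" and "attitude" of the camera in the world. Camera axes: x right, y down, z forward; pixel columns grow to the right and rows downward; lengths in mm; the calibration is good to about 2 mm. A picture is of the moment at which its call begins. There is no depth.
- manip.sign_off(): hands the job in; it is judged then, once.
The state is a dict: "t": time; "joints": joint angles; "joint_velocities": joint speeds; "joint_efforts": joint torques, N m; "tool_pos": TCP position; "ee_rot": TCP orientation; "wrist_force": force on the tool from outside, world axes, zero at the start; "torque": the same for the moment, N m; "width": finger opening in mm; "grip_force": force on a finger pad.
Only numpy, scipy, OpenCV 4.12 (cv2) and the standard library are available. Lean on these libraries where they do the work, as an engineer would, in place of code of your own. Each camera call takes 0.05 s, during which the arm holds its last target. There are 200 camera calls.

## Working session

There is one attempt and no reset: what is moved stays moved. The work goes in short steps, Python scripts to look and compute and a tool call to move; the robot and the scene stay as the last step left them, time stands still between calls to the robot, and variables do not carry over. Pictures are saved under pics/ and viewed, at most 10 in all, crops included, and the job is handed in when it is done.

Besides the shell and the picture viewer there is one more tool, called after "Call:" as name(argument=value, ...) on one line, values as JSON. step_arm: Moves the arm, as the interface text tells. Its arguments: {"type":"object","properties":{"deltas":{"type":"array"}},"required":["deltas"]}

```bash
mkdir -p pics; python3 - <<'E'
from plant import manip
import cv2
print(manip.tcp_to_tips, manip.get_state())
for n in("side","top"):
    c=manip.read_camera(n); cv2.imwrite(f"pics/{n}0.png",c["pixels"]); print(n,c["mtx"],c["xyz"],c["attitude"])
    import pickle; pickle.dump(c,open(f"{n}0.pkl","wb"))
E
```

```text
14.0 {'t': 0.0, 'joints': array([ 9.98875730e-01,  2.45813489e-01,  1.55902944e+00,  1.65632332e-06,
        1.33866189e+00, -1.74109645e-01]), 'joint_velocities': array([ 0.00119727,  0.00101675,  0.00151303, -0.00060356,  0.00110931,
        0.0018623 ]), 'joint_efforts': array([ 2.22244239e-04, -4.29499662e+01, -3.26140201e+01, -8.30752606e-05,
        5.10383034e-03, -1.21476256e-05]), 'tool_pos': array([251.52046294, 598.79138108, 244.17236009]), 'ee_rot': array([-3.49170633e-04,  1.97596603e-01,  9.80282953e-01, -8.90041847e-04]), 'wrist_force': array([ 0.41364965,  0.10464597, -0.68034343]), 'torque': array([-0.04546852, -0.01960684,  0.0178134 ]), 'grip_force': 0.0, 'width': 85.62493377893834}
side [[450.44243164   0.         265.45212823]
 [  0.         450.44243164 198.18427825]
 [  0.           0.           1.        ]] [ 314.70213817 -520.68919658  704.24314101] [-0.38422759  0.89467438 -0.21191857  0.08377008]
top [[420.08056634   0.         259.23763234]
 [  0.         420.08056634 187.63485921]
 [  0.           0.           1.        ]] [369.02049963  13.78782263 952.73912275] [-0.09084967  0.71866194 -0.68409133  0.08538384]
```

```bash
python3 -c "
import cv2,numpy as np
a=cv2.imread('pics/side0.png');b=cv2.imread('pics/top0.png');cv2.imwrite('pics/both0.png',cv2.resize(np.vstack([a,b]),None,fx=.78,fy=.78))"
```

```text
(no output)
```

View pics/side0.png

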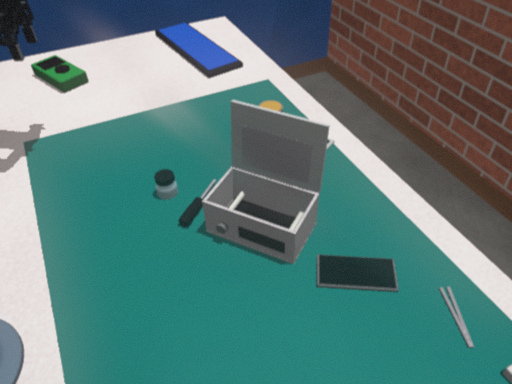

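View pics/top0.png

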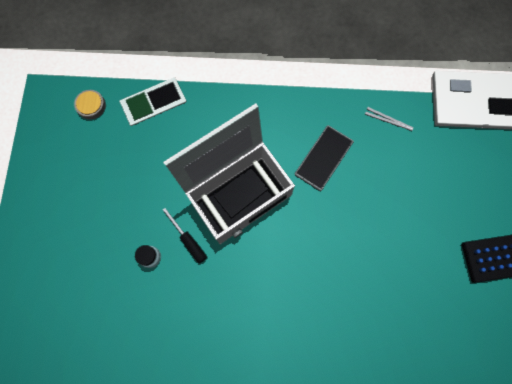

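The side view shows the box around (260,215), with its lid standing up from (232,105) to (325,190). The top view shows the box around (240,192), with the lid to its upper left. I'll enlarge both to pick corners.

```bash
python3 -c "
import cv2,numpy as np
a=cv2.imread('pics/side0.png')[95:265,190:340];b=cv2.imread('pics/top0.png')[95:265,150:300]
cv2.imwrite('pics/crop0.png',cv2.resize(np.hstack([a,b]),None,fx=2.66,fy=2.66,interpolation=cv2.INTER_CUBIC))"
cat > h.py <<'E'
import numpy as np,pickle
from scipy.spatial.transform import Rotation as R
def q(w): return R.from_quat(np.r_[w[1:],w[0]])
def plane(c,uv,z):
    d=q(c["attitude"]).apply(np.linalg.solve(c["mtx"],[*uv,1])); o=c["xyz"]
    return o+d*(z-o[2])/d[2]
def proj(c,P):
    p=(q(c["attitude"]).inv().apply(np.atleast_2d(P)-c["xyz"]))@c["mtx"].T
    return p[:,:2]/p[:,2:]
E
python3 - <<'E'
from h import *
t=pickle.load(open("top0.pkl","rb"));s=pickle.load(open("side0.pkl","rb"))
for u in [(189,190),(265,148),(292,185),(219,235)]: print(plane(t,u,90).round())
for u in [(234,172),(319,190),(205,201)]: print(plane(s,u,90).round())
E
```

```text
[577. 174.  90.]
[678.  18.  90.]
[598. -43.  90.]
[484. 104.  90.]
[569. 161.  90.]
[699.  31.  90.]
[483. 106.  90.]
```

View pics/crop0.png

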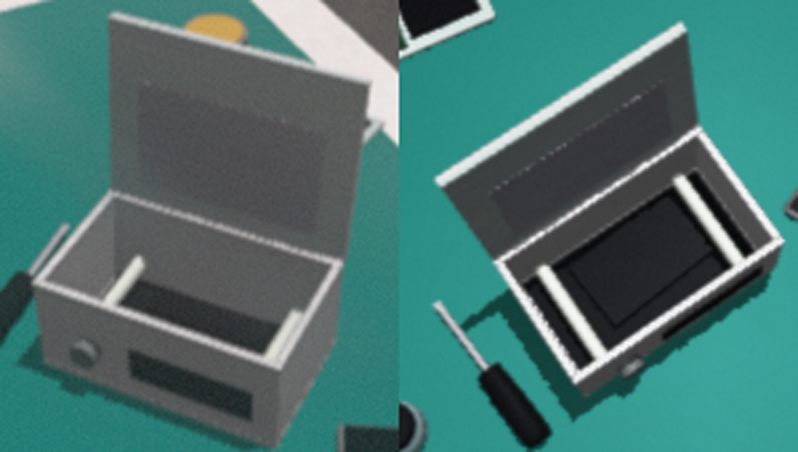

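The crop shows clean rim corners and the lid's free edge in both views. I'll compute the box pose and lid angle.

```bash
cat > m.py <<'E'
from h import *
t=pickle.load(open("top0.pkl","rb"));s=pickle.load(open("side0.pkl","rb"))
T=lambda u:(150+(u[0]-399)/2.66,95+u[1]/2.66); S=lambda u:(190+u[0]/2.66,95+u[1]/2.66)
tc=[(497,262),(700,130),(783,240),(577,382)]; sc=[(112,194),(341,264),(280,365),(36,283)]
B=np.array([[60,100],[60,-100],[-60,-100],[-60,100.]])
W=[]
for n,P in (("top",[plane(t,T(u),90)[:2] for u in tc]),("side",[plane(s,S(u),90)[:2] for u in sc])):
    P=np.array(P); W.append(P)
    a=B[:,0]+1j*B[:,1]; b=P[:,0]+1j*P[:,1]; z=(np.conj(a)*(b-b.mean())).sum()
    print(n,P.round().tolist(),"c",P.mean(0).round(1),"yaw",np.angle(z).round(3),"scale",abs(z)/(abs(a)**2).sum())
P=(W[0]+W[1])/2; b=P[:,0]+1j*P[:,1]; yaw=np.angle((np.conj(B[:,0]+1j*B[:,1])*(b-b.mean())).sum())
c=P.mean(0); 
ex=np.array([np.cos(yaw),np.sin(yaw),0]);ey=np.array([-np.sin(yaw),np.cos(yaw),0])
h=np.r_[c,90.5]+60*ex
print("mean",c,yaw,"hinge",h)
# lid edge points triangulated
for ut,us in (((438,183),(110,14)),((683,26),(369,84))):
    rows=[]
    A=np.zeros((3,3));r=np.zeros(3)
    for cam,uv in((t,T(ut)),(s,S(us))):
        d=q(cam["attitude"]).apply(np.linalg.solve(cam["mtx"],[*uv,1]));d/=np.linalg.norm(d)
        M=np.eye(3)-np.outer(d,d);A+=M;r+=M@cam["xyz"]
    X=np.linalg.solve(A,r);v=X-h;print(X.round(),"box",(v@ex).round(1),(v@ey).round(1),v[2].round(1),"ang",np.arctan2(v[2],-(v@ex)))
E
python3 m.py
```

```text
top [[569.0, 178.0], [688.0, 22.0], [598.0, -48.0], [477.0, 108.0]] c [582.7  65. ] yaw 0.658 scale 0.9769222842242397
side [[571.0, 175.0], [691.0, 22.0], [601.0, -46.0], [480.0, 106.0]] c [586.   64.1] yaw 0.662 scale 0.9658567261085685
mean [584.37057929  64.56143927] 0.6597565727359211 hinge [631.77906674 101.33691096  90.5       ]
[587. 194. 240.] box 21.5 100.5 149.1 ang 1.7139851398595654
[710.  36. 236.] box 22.1 -99.5 145.7 ang 1.7212578467525805
```

```bash
cat >> m.py <<'E'
for n,u,z in(("jar",(147,257),55),("driver butt",(203,259),12),("driver mid",(188,240),12),("knob",(238,232),45)):
    v=plane(t,u,z)-h; print(n,"from hinge, box axes",(v@ex).round(),(v@ey).round())
E
python3 m.py | tail -4
```

```text
jar from hinge, box axes -61.0 243.0
driver butt from hinge, box axes -126.0 151.0
driver mid from hinge, box axes -71.0 156.0
knob from hinge, box axes -126.0 55.0
```

Call:
step_arm(deltas=[[[0, 0, 7.3], [0, 0, -30], -1], [[0, 0, 7.3], [0, 0, -30], -1], [[0, 0, 7.3], [0, 0, 0], -1], [[0, 0, 7.3], [0, 0, 0], -1], [[0, -8.5, 0], [0, 0, 0], -1], [[0, -8.5, 0], [0, 0, 0], -1], [[0, -8.5, 0], [0, 0, 0], -1], [[0, -8.5, 0], [0, 0, 0], -1]])

```text
t: 0.9
tool_pos: [251.7, 599.5, 305.8]
ee_rot: [0.265, 0.419, 0.859, -0.129]
wrist_force: [0.2, -0.3, 0.0]
width: 0.2
grip_force: 0.0
```

```bash
cat > st.py <<'E'
from h import *
from plant import manip
s=manip.get_state(); yaw=0.66; H=np.array([632,101,90.5]); Bx=R.from_euler('z',yaw)
r=q(s["ee_rot"]); tip=s["tool_pos"]+14*r.apply([0,0,1])
print("t",round(s["t"],2),"j",s["joints"].round(2),"F",s["wrist_force"].round(1),"w",round(s["width"],1))
print("tip box-from-hinge(x,y), z:",Bx.inv().apply(tip-H).round(1),tip[2].round(1))
print("tool axes in box cols\n",(Bx.inv()*r).as_matrix().round(2))
E
python3 st.py
```

```text
t 0.9 j [ 1.18  0.41  1.32 -0.52  1.72  0.52] F [ 0.2 -0.3  0. ] w 0.2
tip box-from-hinge(x,y), z: [  5.2 619.1 203.7] 294.2
tool axes in box cols
 [[-0.    1.    0.  ]
 [ 0.83  0.   -0.56]
 [-0.56  0.   -0.83]]
```

Call:
step_arm(deltas=[[[0, 8.5, 0], [0, 0, 0], -1], [[0, 8.5, 0], [0, 0, 0], -1], [[0, 8.5, 0], [0, 0, 0], -1], [[0, 8.5, 0], [0, 0, 0], -1], [[0, 0, 0], [-45, 15, -8], -1], [[0, 0, 0], [-45, 15, -8], -1], [[0, 0, 0], [-45, 15, -8], -1], [[0, 0, 0], [-45, 15, -8], -1]])

```text
t: 1.7
tool_pos: [411.1, 493.0, 337.1]
ee_rot: [-0.0, 0.438, 0.899, -0.0]
wrist_force: [-0.1, 0.2, -0.7]
width: 0.1
grip_force: 0.0
```

Call:
step_arm(deltas=[[[0, 0, 0], [-45, 0, 0], -1], [[0, 0, 0], [-45, 0, 0], -1], [[0, 0, 0], [-45, 0, 0], -1], [[0, 0, 0], [-45, 0, 0], -1], [[0, 0, 0], [-45, 0, 0], -1], [[0, 0, 0], [-45, 0, 0], -1], [[0, 0, 0], [-45, 0, 0], -1], [[0, 0, 0], [-45, 0, 0], -1]])

```text
t: 2.5
tool_pos: [632.3, 209.1, 336.7]
ee_rot: [-0.0, 0.438, 0.899, -0.0]
wrist_force: [0.7, 0.4, 0.6]
width: 0.4
grip_force: 0.0
```

```bash
python3 st.py
```

```text
t 2.5 j [ 0.15  0.23  1.42  0.    1.5  -0.51] F [0.7 0.4 0.6] w 0.4
tip box-from-hinge(x,y), z: [ 66.5  85.2 232.2] 322.7
tool axes in box cols
 [[-0.  1. -0.]
 [ 1.  0.  0.]
 [ 0. -0. -1.]]
```

Call:
step_arm(deltas=[[[0, 0, 0], [-46, 0, 0], -1], [[0, 0, 0], [-46, 0, 0], -1], [[0, 0, 0], [-46, 0, 0], -1], [[0, 0, 0], [-46, 0, 0], -1], [[0, 0, 0], [-46, 0, 0], -1], [[0, 8, 0], [0, 0, 0], -1], [[0, 8, 0], [0, 0, 0], -1], [[0, 8, 0], [0, 0, 0], -1]])

```text
t: 3.3
tool_pos: [773.3, 29.0, 337.5]
ee_rot: [-0.189, 0.428, 0.879, 0.092]
wrist_force: [0.2, -0.1, -0.2]
width: 0.0
grip_force: 0.0
```

Call:
step_arm(deltas=[[[0, 8, 0], [0, 0, 0], -1], [[0, 8, 0], [0, 0, 0], -1], [[0, 8, 0], [0, 0, 0], -1], [[0, 8, 0], [0, 0, 0], -1], [[0, 8, 0], [0, 0, 0], -1]])

```text
t: 3.8
tool_pos: [773.4, 28.8, 336.7]
ee_rot: [-0.479, 0.371, 0.761, 0.233]
wrist_force: [0.8, 0.7, -0.2]
width: -0.2
grip_force: 0.0
```

```bash
python3 st.py
```

```text
t 3.8 j [-0.28  0.96  0.63  0.87  2.38 -0.55] F [ 0.8  0.7 -0.2] w -0.2
tip box-from-hinge(x,y), z: [  67.4 -131.1  240.2] 330.7
tool axes in box cols
 [[-0.    1.   -0.  ]
 [ 0.43  0.    0.9 ]
 [ 0.9  -0.   -0.43]]
```

Call:
step_arm(deltas=[[[0, 0, 0], [-40, 0, 19], -1], [[0, 0, 0], [-40, 0, 19], -1], [[0, 0, 0], [-38, 0, 18], -1], [[0, 0, 0], [10, 0, 20], -1], [[0, 0, 0], [9, 0, 20], -1], [[0, 0, 0], [9, 0, 19], -1], [[0, 0, 0], [0, 0, 0], -1]])

```text
t: 4.5
tool_pos: [732.5, 82.1, 205.3]
ee_rot: [-0.478, 0.371, 0.762, 0.231]
wrist_force: [-0.3, 0.2, -0.8]
width: -0.1
grip_force: 0.0
```

```bash
python3 st.py; python3 - <<'E'
from plant import manip
import cv2,numpy as np
a=manip.read_camera("side")["pixels"][60:300,160:400];b=manip.read_camera("top")["pixels"][40:280,130:370]
cv2.imwrite("pics/p1.png",cv2.resize(np.hstack([a,b]),None,fx=1.66,fy=1.66))
E
```

```text
t 4.5 j [-0.23  0.92  0.93  0.74  2.16 -0.76] F [-0.3  0.2 -0.8] w -0.1
tip box-from-hinge(x,y), z: [ 67.7 -64.  108.7] 199.2
tool axes in box cols
 [[-0.    1.   -0.01]
 [ 0.44  0.01  0.9 ]
 [ 0.9  -0.   -0.44]]
```

View pics/p1.png

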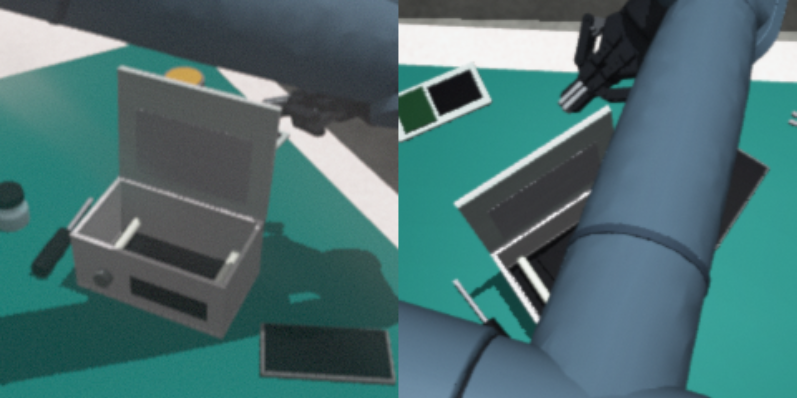

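The fingers are behind the lid near its right end, about (570,105) in the top half, and clear of everything. I'll push slowly.

Call:
step_arm(deltas=[[[0, 0, 0], [0, -10, 0], -1], [[0, 0, 0], [0, -10, 0], -1], [[0, 0, 0], [0, -4, 0], -1], [[0, 0, 0], [0, -4, 0], -1], [[0, 0, 0], [0, -4, 0], -1], [[0, 0, 0], [0, -4, 0], -1], [[0, 0, 0], [0, -4, 0], -1], [[0, 0, 0], [0, -4, 0], -1]])

```text
t: 5.4
tool_pos: [699.2, 52.4, 206.5]
ee_rot: [-0.476, 0.372, 0.762, 0.232]
wrist_force: [2.1, -1.3, 1.7]
width: 0.2
grip_force: 1.4
```

Call:
step_arm(deltas=[[[0, 0, 0], [0, -4, 0], -1], [[0, 0, 0], [0, -4, 0], -1], [[0, 0, 0], [0, -4, 0], -1], [[0, 0, 0], [0, -4, 0], -1], [[0, 0, 0], [0, -4, 0], -1]])

```text
t: 5.9
tool_pos: [683.0, 40.5, 205.4]
ee_rot: [-0.477, 0.372, 0.762, 0.232]
wrist_force: [0.4, 0.1, -0.6]
width: -0.1
grip_force: 0.4
```

```bash
python3 st.py; python3 - <<'E'
from plant import manip
import cv2,numpy as np
a=manip.read_camera("side")["pixels"][90:280,190:340]
cv2.imwrite("pics/p2.png",cv2.resize(a,None,fx=3,fy=3))
E
```

```text
t 5.9 j [-0.29  0.81  1.1   0.67  2.15 -0.87] F [ 0.4  0.1 -0.6] w -0.1
tip box-from-hinge(x,y), z: [  3.1 -66.5 108.8] 199.3
tool axes in box cols
 [[-0.    1.   -0.  ]
 [ 0.44  0.    0.9 ]
 [ 0.9  -0.   -0.44]]
```

View pics/p2.png

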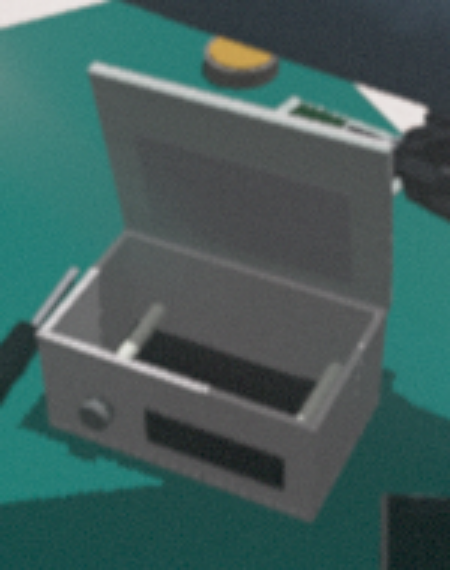

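Lid edge is now at about (97,72) and (392,152) in the crop. I'll work out its angle.

```bash
python3 - <<'E'
from h import *
s=pickle.load(open("side0.pkl","rb"));H=np.array([632,101,90.5]);B=R.from_euler('z',.66)
for th in(1.5,1.4,1.35,1.3,1.25,1.2):
    print(th,((proj(s,H+B.apply([[-150*np.cos(th),y,150*np.sin(th)] for y in(100,-100)]))-[190,90])*3).round().tolist())
E
```

```text
1.5 [[99.0, 56.0], [398.0, 134.0]]
1.4 [[88.0, 70.0], [389.0, 151.0]]
1.35 [[82.0, 78.0], [384.0, 160.0]]
1.3 [[76.0, 87.0], [379.0, 169.0]]
1.25 [[71.0, 95.0], [374.0, 179.0]]
1.2 [[65.0, 105.0], [370.0, 190.0]]
```

Call:
step_arm(deltas=[[[0, 0, 0], [0, -4, 0], -1], [[0, 0, 0], [0, -4, 0], -1], [[0, 0, 0], [0, -5, 0], -1], [[0, 0, 0], [0, -5, 0], -1], [[0, 0, 0], [0, -5, 0], -1], [[0, 0, 0], [28, 0, -13], -1], [[0, 0, 0], [28, 0, -13], -1], [[0, 0, 0], [5, -35, -2], -1]])

```text
t: 6.75
tool_pos: [638.3, 6.9, 277.3]
ee_rot: [-0.473, 0.37, 0.765, 0.232]
wrist_force: [0.2, -1.5, 0.5]
width: 0.4
grip_force: 0.0
```

```bash
python3 st.py; python3 - <<'E'
from plant import manip
import cv2,numpy as np
a=manip.read_camera("side")["pixels"][90:280,190:340]
cv2.imwrite("pics/p3.png",cv2.resize(a,None,fx=3,fy=3))
E
```

```text
t 6.75 j [-0.35  0.65  1.21  0.63  2.22 -0.89] F [ 0.2 -1.5  0.5] w 0.4
tip box-from-hinge(x,y), z: [-52.8 -65.6 180.6] 271.1
tool axes in box cols
 [[-0.01  1.   -0.  ]
 [ 0.44  0.01  0.9 ]
 [ 0.9   0.01 -0.44]]
```

View pics/p3.png

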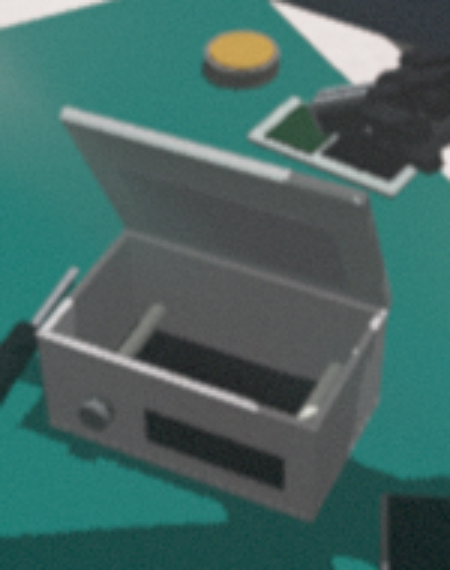

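The lid is at about 1.15 rad (corner at (65,115)) and falling, and the fingers are above it. I'll go over and under it now.

Call:
step_arm(deltas=[[[0, 0, 0], [0, -40, 0], -1], [[0, 0, 0], [0, -40, 0], -1], [[0, 0, 0], [-10, -37, 5], -1], [[0, 0, 0], [-42, 0, 20], -1], [[0, 0, 0], [-42, 0, 20], -1], [[0, 0, 0], [-40, 15, 20], -1], [[0, 0, 0], [0, 20, 0], -1]])

```text
t: 7.5
tool_pos: [568.6, -43.9, 117.6]
ee_rot: [-0.482, 0.373, 0.758, 0.232]
wrist_force: [-0.8, 0.4, -0.1]
width: -0.1
grip_force: 0.0
```

```bash
python3 st.py; python3 - <<'E'
from plant import manip
import cv2,numpy as np
a=manip.read_camera("side")["pixels"][90:280,190:340]
cv2.imwrite("pics/p4.png",cv2.resize(a,None,fx=3,fy=3))
E
```

```text
t 7.5 j [-0.45  0.74  1.4   0.46  2.04 -1.14] F [-0.8  0.4 -0.1] w -0.1
tip box-from-hinge(x,y), z: [-139.   -62.9   21.1] 111.6
tool axes in box cols
 [[ 0.01  1.   -0.  ]
 [ 0.43  0.    0.9 ]
 [ 0.9  -0.01 -0.43]]
```

View pics/p4.png

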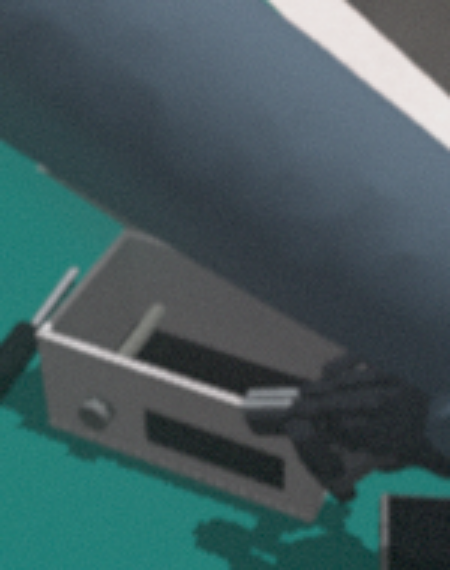

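The lid's left corner is at (40,167), about 0.95 rad. The fingers are at (270,397), under the front overhang path. I'll raise slightly and wait for the catch.

Call:
step_arm(deltas=[[[0, 0, 0], [10, 8, -5], -1], [[0, 0, 0], [0, 0, 0], -1], [[0, 0, 0], [0, 0, 0], -1], [[0, 0, 0], [0, 0, 0], -1]])

```text
t: 7.95
tool_pos: [578.8, -40.5, 136.2]
ee_rot: [-0.476, 0.372, 0.763, 0.232]
wrist_force: [-0.8, 0.7, 1.0]
width: 0.2
grip_force: 0.0
```

Call:
step_arm(deltas=[[[0, 0, 0], [0, 0, 0], -1], [[0, 0, 0], [0, 0, 0], -1], [[0, 0, 0], [0, 0, 0], -1], [[0, 0, 0], [0, 0, 0], -1]])

```text
t: 8.35
tool_pos: [578.6, -40.2, 135.2]
ee_rot: [-0.476, 0.372, 0.762, 0.232]
wrist_force: [-0.5, -1.6, -1.1]
width: 0.1
grip_force: 0.0
```

Call:
step_arm(deltas=[[[0, 0, 0], [0, 0, 0], -1], [[0, 0, 0], [0, 0, 0], -1], [[0, 0, 0], [0, 0, 0], -1], [[0, 0, 0], [0, 0, 0], -1]])

```text
t: 8.75
tool_pos: [578.7, -40.1, 135.2]
ee_rot: [-0.476, 0.372, 0.762, 0.232]
wrist_force: [-0.4, -2.2, -0.7]
width: 0.1
grip_force: 0.0
```

```bash
python3 st.py; python3 - <<'E'
from plant import manip
import cv2,numpy as np
a=manip.read_camera("side")["pixels"][90:280,190:340];b=manip.read_camera("top")["pixels"][90:280,150:300]
cv2.imwrite("pics/p5.png",cv2.resize(np.hstack([a,b]),None,fx=2.6,fy=2.6))
E
```

```text
t 8.75 j [-0.44  0.72  1.38  0.48  2.06 -1.12] F [-0.4 -2.2 -0.7] w 0.1
tip box-from-hinge(x,y), z: [-128.6  -66.2   38.6] 129.1
tool axes in box cols
 [[-0.    1.   -0.  ]
 [ 0.44  0.    0.9 ]
 [ 0.9  -0.   -0.44]]
```

View pics/p5.png

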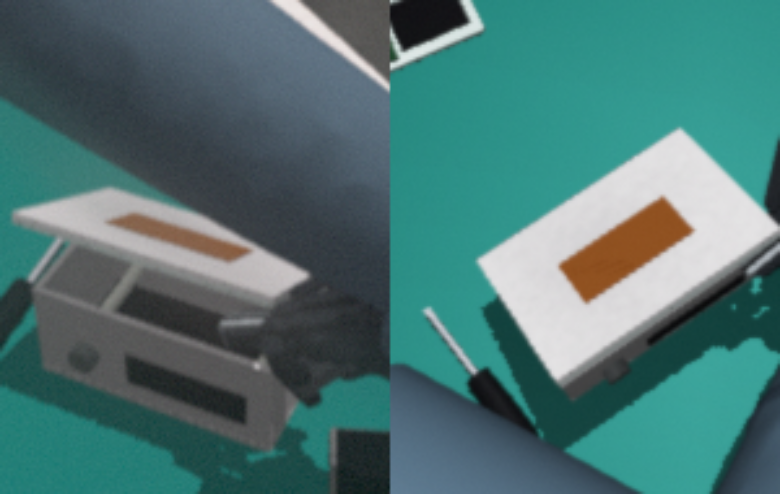

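The lid rests on the gripper. Its near corners are at (15,225) and (275,303) in the left half. I'll check the angle.

```bash
python3 - <<'E'
from h import *
s=pickle.load(open("side0.pkl","rb"));H=np.array([632,101,90.5]);B=R.from_euler('z',.66)
for th in(.7,.6,.5,.4,.3):
    print(th,((proj(s,H+B.apply([[-150*np.cos(th),y,150*np.sin(th)] for y in(100,-100)]))-[190,90])*2.6).round().tolist())
E
```

```text
0.7 [[18.0, 187.0], [282.0, 270.0]]
0.6 [[13.0, 208.0], [276.0, 292.0]]
0.5 [[9.0, 228.0], [270.0, 314.0]]
0.4 [[7.0, 248.0], [266.0, 335.0]]
0.3 [[5.0, 267.0], [262.0, 355.0]]
```

Call:
step_arm(deltas=[[[0, 0, 0], [0, 0, -3], -1], [[0, 0, 0], [0, 0, -3], -1], [[0, 0, 0], [0, 0, -3], -1], [[0, 0, 0], [0, 0, -3], -1], [[0, 0, 0], [0, 0, 0], -1], [[0, 0, 0], [0, 0, 0], -1], [[0, 0, 0], [0, 0, 0], -1]])

```text
t: 9.55
tool_pos: [585.5, -48.6, 140.6]
ee_rot: [-0.476, 0.372, 0.762, 0.232]
wrist_force: [0.5, -1.1, -0.0]
width: -0.2
grip_force: 0.9
```

Call:
step_arm(deltas=[[[0, 0, 0], [-2.2, -1.7, 1.1], -1], [[0, 0, 0], [-2.2, -1.7, 1.1], -1], [[0, 0, 0], [-2.2, -1.7, 1.1], -1], [[0, 0, 0], [-2.2, -1.7, 1.1], -1], [[0, 0, 0], [-2.2, -1.7, 1.1], -1], [[0, 0, 0], [-2.2, -1.7, 1.1], -1], [[0, 0, 0], [-2.2, -1.7, 1.1], -1]])

```text
t: 10.25
tool_pos: [575.8, -55.7, 123.1]
ee_rot: [-0.476, 0.372, 0.762, 0.232]
wrist_force: [0.4, -0.4, -1.8]
width: 0.0
grip_force: 0.5
```

```bash
python3 st.py
```

```text
t 10.25 j [-0.46  0.75  1.37  0.45  2.05 -1.14] F [ 0.4 -0.4 -1.8] w 0.0
tip box-from-hinge(x,y), z: [-140.5  -76.7   26.5] 117.0
tool axes in box cols
 [[-0.    1.   -0.  ]
 [ 0.44  0.    0.9 ]
 [ 0.9   0.   -0.44]]
```

Call:
step_arm(deltas=[[[0, 0, 0], [-2.2, 0, 1.1], -1], [[0, 0, 0], [-2.2, 0, 1.1], -1], [[0, 0, 0], [-2.2, 0, 1.1], -1], [[0, 0, 0], [-2.2, 0, 1.1], -1], [[0, 0, 0], [-2.2, 0, 1.1], -1], [[0, 0, 0], [-2.2, 0, 1.1], -1], [[0, 0, 0], [-2.2, 0, 1.1], -1], [[0, 0, 0], [-2.2, 0, 1.1], -1]])

```text
t: 11.05
tool_pos: [575.8, -55.5, 103.5]
ee_rot: [-0.476, 0.372, 0.762, 0.232]
wrist_force: [-0.8, -2.3, -1.0]
width: -0.3
grip_force: 0.6
```

Call:
step_arm(deltas=[[[0, 0, 0], [-2.2, 0, 1.1], -1], [[0, 0, 0], [-2.2, 0, 1.1], -1], [[0, 0, 0], [-2.2, 0, 1.1], -1], [[0, 0, 0], [-2.2, 0, 1.1], -1], [[0, 0, 0], [-2.2, 0, 1.1], -1], [[0, 0, 0], [-2.2, 0, 1.1], -1]])

```text
t: 11.65
tool_pos: [575.7, -55.4, 88.7]
ee_rot: [-0.476, 0.372, 0.762, 0.232]
wrist_force: [-0.5, -0.9, -2.4]
width: 0.2
grip_force: 0.7
```

```bash
python3 st.py; python3 - <<'E'
from plant import manip
import cv2,numpy as np
a=manip.read_camera("side")["pixels"][90:280,190:340];b=manip.read_camera("top")["pixels"][90:280,150:300]
cv2.imwrite("pics/p6.png",cv2.resize(np.hstack([a,b]),None,fx=2.6,fy=2.6))
E
```

```text
t 11.65 j [-0.46  0.8   1.37  0.44  2.01 -1.16] F [-0.5 -0.9 -2.4] w 0.2
tip box-from-hinge(x,y), z: [-140.4  -76.4   -7.9] 82.6
tool axes in box cols
 [[-0.    1.   -0.  ]
 [ 0.44  0.    0.9 ]
 [ 0.9  -0.   -0.44]]
```

View pics/p6.png

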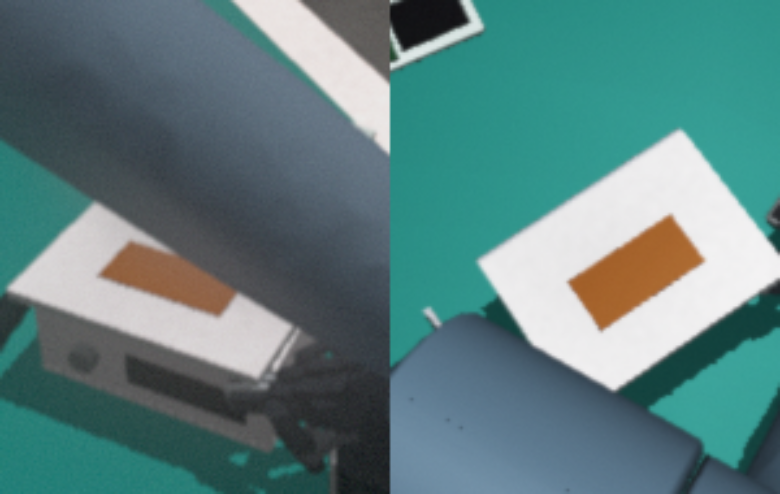

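The lid is nearly level, with about 15 mm still to go at the edge, and it's still resting on the fingers. I'll finish slowly.

Call:
step_arm(deltas=[[[0, 0, 0], [-1.4, 0, 0.7], -1], [[0, 0, 0], [-1.4, 0, 0.7], -1], [[0, 0, 0], [-1.4, 0, 0.7], -1], [[0, 0, 0], [-1.4, 0, 0.7], -1], [[0, 0, 0], [-1.4, 0, 0.7], -1], [[0, 0, 0], [-1.4, 0, 0.7], -1], [[0, 0, 0], [-1.4, 0, 0.7], -1], [[0, 0, 0], [-1.4, 0, 0.7], -1]])

```text
t: 12.55
tool_pos: [575.6, -55.3, 76.3]
ee_rot: [-0.476, 0.372, 0.762, 0.232]
wrist_force: [-0.8, -1.5, -1.4]
width: 0.0
grip_force: 0.8
```

Call:
step_arm(deltas=[[[0, 0, 0], [-1.4, 0, 0.7], -1], [[0, 0, 0], [-1.4, 0, 0.7], -1], [[0, 0, 0], [-1.4, 0, 0.7], -1], [[0, 0, 0], [-1.4, 0, 0.7], -1], [[0, 0, 0], [-1.4, 0, 0.7], -1], [[0, 0, 0], [-1.4, 0, 0.7], -1], [[0, 0, 0], [-1.4, 0, 0.7], -1], [[0, 0, 0], [-1.4, 0, 0.7], -1]])

```text
t: 13.35
tool_pos: [575.6, -55.2, 63.8]
ee_rot: [-0.476, 0.372, 0.762, 0.232]
wrist_force: [0.2, -0.0, -0.2]
width: 0.4
grip_force: 0.0
```

```bash
python3 st.py
```

```text
t 13.35 j [-0.46  0.84  1.36  0.44  1.98 -1.18] F [ 0.2 -0.  -0.2] w 0.4
tip box-from-hinge(x,y), z: [-140.4  -76.2  -32.8] 57.7
tool axes in box cols
 [[-0.    1.   -0.  ]
 [ 0.44  0.    0.9 ]
 [ 0.9   0.   -0.44]]
```

The force is zero, so the lid is down. I'll withdraw along the finger axis and look.

Call:
step_arm(deltas=[[[0, 0, 0], [-1, -3, -10], -1], [[0, 0, 0], [-1, -5, -15], -1], [[0, 0, 0], [0, -5, -20], -1], [[0, 0, 0], [0, -5, -20], -1], [[0, 0, 0], [0, 0, 0], -1], [[0, 0, 0], [0, 0, 0], -1]])

```text
t: 13.95
tool_pos: [598.1, -113.7, 90.8]
ee_rot: [-0.476, 0.372, 0.762, 0.232]
wrist_force: [-0.5, 0.3, -0.5]
width: -0.1
grip_force: 0.0
```

```bash
python3 st.py; python3 - <<'E'
from plant import manip
import cv2,numpy as np
a=manip.read_camera("side")["pixels"][90:310,180:400];b=manip.read_camera("top")["pixels"][90:310,150:370]
cv2.imwrite("pics/p7.png",cv2.resize(np.hstack([a,b]),None,fx=1.8,fy=1.8))
E
```

```text
t 13.95 j [-0.51  0.87  1.24  0.41  2.08 -1.18] F [-0.5  0.3 -0.5] w -0.1
tip box-from-hinge(x,y), z: [-158.4 -136.3   -5.8] 84.7
tool axes in box cols
 [[-0.    1.   -0.  ]
 [ 0.44  0.    0.9 ]
 [ 0.9   0.   -0.44]]
```

View pics/p7.png

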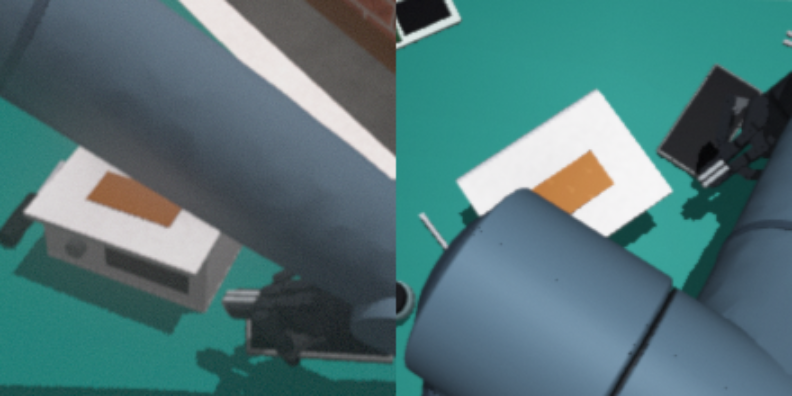

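The lid is flat on the box, with its left front corner at (27,213). The gripper is free of it, and the phone and driver are undisturbed. I'll hand in the job.

```bash
python3 -c "
from plant import manip
print(manip.sign_off())"
```

```text
the job is handed in; nothing more can be done
None
```

I tipped the lid forward from behind, caught it on the fingers at about 0.53 rad and lowered it gently until it was shut; the last pictures show the gripper clear and the phone and screwdriver undisturbed (the screen is under the lid and the jar mostly hidden by the arm). I handed the job in at about 14 s, and no verdict came back.

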